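# Open the twist-lock canister of unknown hand

### The job

Take the cap off the taller of the two printed canisters: its twist lock may be right- or left-handed and nothing shows which, so try gently one way and, if it will not go, the other, until the cap comes free. Lift it off and finish while still holding it, level and still, straight above the open mouth with the cap's underside about 8 cm over the rim. Leave the glue bottle, the tape roll and the pot where they stand.

Things in the scene. Friction and masses are not known exactly. Their poses are not given: they have to be found in the camera images.
- canister: The taller canister, fixed to the desk: grey printed plastic, round, 74 mm in diameter (bands 76) up to 98 mm high, then a neck 64 mm in diameter up to the rim at 130 mm; foot plate 96 x 96 x 6 mm. Left or right of its shorter neighbour. Origin: centre of the underside, z up; its yaw is random and says nothing about the hand of the lock.
- short_canister: The shorter neighbour, not to be opened: the same look and widths, fixed, one solid piece; rim 75 mm, cap top 110 mm high. Origin: centre of the underside.
- canister_mouth (a point): Centre of the taller canister's rim, 130 mm above its underside. The lock has no pitch: the cap does not rise as it turns. From about 40 degrees of turn on it lifts straight off; before that it has only 1 to 2 mm of lift. Its plug, of radius 27.5 mm, must rise 30 mm to leave the neck.
- cap: Loose black round cap, about 60 g, locked on the taller canister; a flange 64 mm in diameter, 5 mm thick, and on it the round ribbed knob to grip, 30 mm in diameter and 30 mm high. Origin: centre of the flange's underside, on the rim; z up.
- cap_top (a point): Centre of the knob's top, 35 mm above the cap's origin; a small bar 13 x 5 x 3 mm on the flange marks the cap's +x. The wrong way (either, random each time) the cap meets a hard stop after about 5 to 15 degrees (up to 23 if forced) and fingers turning on slip round it; the right way it turns easily to a hard stop about 55 to 70 degrees from the start.
- glue: Bystander: small white glue bottle, 38 mm in diameter, 100 mm high, standing loose. Origin: centre of the underside.
- tape: Bystander: roll of tape lying flat, 70 mm outside, 19 mm high, loose. Origin: centre of the underside.
- pot: Bystander: small white open pot, 60 mm across the rim, 50 mm high, loose. Origin: centre of the underside.
Mind the look-alikes: they are no part of the job. Leave any green or pink look-alike of the cap alone.

How it is judged:
At the end, for the whole second after the job is handed in: The cap is held by the fingers, its underside 50 to 120 mm above the rim and within 30 mm sideways of the mouth's centre, tilted less than 0.25 rad, slower than 0.03 m/s, not touching the canister (z of cap in the frame of canister_mouth between 0.05 and 0.12 m and horizontal distance between cap and canister_mouth below 0.03 m and angle between cap's own z axis and vertical below 0.25 rad and contact force between the fingers and cap above 2 N and contact force between cap and canister below 0.1 N and linear speed of cap below 0.03 m/s); the arm keeps its last pose, push and grip.
It fails at once if the small white glue bottle is moved by more than 25 mm (distance of glue from where it was at the start of the episode above 0.025 m).
It fails at once if the roll of tape lying flat is moved by more than 25 mm (distance of tape from where it was at the start of the episode above 0.025 m).
It fails at once if the small white pot is moved by more than 25 mm (distance of pot from where it was at the start of the episode above 0.025 m).
It also fails if it takes over 40 s, if anything falls off the work surface, if the arm or the gripper's body presses on something with over 40 N, if the wrist force passes 120 N, or if a joint passes its speed limit or range.

### The arm

A 6-joint arm with a two-finger parallel gripper is mounted at the origin on the work surface. World frame = base frame: x ahead of the robot, y to its left, z up, the work surface at z = 0. Lengths are in m, angles in rad, forces in N, time in s.
With the tool pointing down it reaches from about 0.375 to 0.9 m from the base axis. Payload 3.1 kg.
Tool frame: the origin (TCP) lies on the centre line of the jaws, within the pads' length; the fingertips stand 8 mm ahead of it and the grasp point (between the pads) lies 11 mm behind it; z points along the fingers, y is the line along which they close (so a half turn about z gives the same grasp; the last joint's range is limited). The gripper opens to 87 mm and grips with 3 to 60 N. Pads are 19 mm wide; open, the fingers measure 117 mm over their backs; the gripper's body (75 mm by 190 mm) begins 51 mm behind the grasp point.
Start: joints at [1.04, 0.527, 1.433, -0, 1.181, -0.178], TCP at [0.216, 0.586, 0.231] pointing down, gripper open.
Joint ranges: [-3.08, 3.08], [-0.75, 2.2], [0.22, 2.44], [-1.43, 4.57], [0, 2.65], [-2.85, 2.85]. Speed limits (rad/s): [2.79, 2.79, 3.14, 3.14, 3.14, 3.14].

### API

Orientations are given as a unit quaternion [x, y, z, w].
In Python, from rig import robot gives the robot as it stands. The module is installed in compiled form; this text tells all that it offers.
- The arm moves only by the tool send_rows, never from a script. Its argument "increments" is one flat list of numbers, 7 for each row, row after row: the turn, a rotation vector about the world's x, y, z in rad, then the shift along the world's x, y, z in cm, then the opening, from 0 (shut) to 1 (fully open). A call has 1 to 20 rows; each row shifts and turns the commanded pose from where the row before left it; what a row does not reach is not made up. A row lasts 1/12 s, in which the tool goes at most 41.7 mm and 7.16 degrees, less where a joint would pass 70% of its speed; a pose out of reach is approached as far as the arm can. A call is refused whole if a number of a shift passes 4.17 or a number of a turn 0.125, either way. A call with a gripper value outside its range is refused whole. The fingers move at their own pace and stop on an object; "newtons" is the grip in N (left out, the last holds). Time passes only in rows, so rows that do not move let the fingers close. It gives the time, the measured TCP pose, the force, the opening and the grip force at its end, in the units of the state.
- robot.get_obs(): the state, without advancing time (a new reading comes with each control period).
- robot.camera(name): name is "scene" or "top" or "wrist"; returns a dict with "image" (480x640x3 uint8, red, green, blue), "range_z" (480x640 float32, m along the optical axis (not along the pixel's ray), 0 where there is no reading), "fx", "fy", "cx", "cy" (pixels), "R" (3x3) and "t" (3): a world point X has camera coordinates R X + t. Camera axes: x right, y down, z forward; pixel columns grow to the right and rows downward; lengths in m; the calibration is good to about 2 mm. The wrist camera is an equidistant fisheye: a pixel r from the principal point sees the ray r / f radians off the axis. A picture is of the moment at which its call begins.
- robot.hand_in(): hands the job in; it is judged then, once.
The state is a dict: "time": time; "q": joint angles; "joint_velocities": joint speeds; "joint_torque": joint torques, N m; "position": TCP position; "tool_rot": TCP orientation; "ft_force": force on the tool from outside, world axes, zero at the start; "moment": the same for the moment, N m; "grip_width": finger opening in m; "grip_force": force on a finger pad.
Only numpy, scipy, OpenCV 4.12 (cv2) and the standard library are available. Lean on these libraries where they do the work, as an engineer would, in place of code of your own. Each camera call takes 0.05 s, during which the arm holds its last target. There are 200 camera calls.

## Working session

There is one attempt and no reset: what is moved stays moved. The work goes in short steps, Python scripts to look and compute and a tool call to move; the robot and the scene stay as the last step left them, time stands still between calls to the robot, and variables do not carry over. Pictures are saved under pics/ and viewed, at most 10 in all, crops included, and the job is handed in when it is done.

Besides the shell and the picture viewer there is one more tool, called after "Request:" in YAML: its name, and indented under it one key for each argument. send_rows: Moves the arm, as the interface text tells. Its arguments: {"type":"object","properties":{"increments":{"type":"array"},"newtons":{"type":"number"}},"required":["increments"]}

```bash
mkdir -p pics; python3 - <<'E'
from rig import robot
import cv2,numpy as np
o=robot.get_obs();print(o)
for n in("scene","top"):
    c=robot.camera(n);cv2.imwrite(f"pics/{n}0.png",c["image"][:,:,::-1]);np.savez(f"{n}0.npz",**c)
    print(n,c["fx"],c["cx"],c["cy"],c["R"],c["t"])
E
```

```text
{'time': 0.0, 'q': array([ 1.03950436e+00,  5.28441160e-01,  1.43390515e+00,  1.48584308e-06,
        1.18135189e+00, -1.78513023e-01]), 'joint_velocities': array([ 0.00014214, -0.00025672, -0.00011494, -0.00026297, -0.00066261,
        0.00020139]), 'joint_torque': array([-3.12211869e-04, -4.40043640e+01, -1.76595908e+01,  6.34004991e-02,
        5.80443267e-02, -1.49971606e-04]), 'position': array([0.21555894, 0.58590078, 0.22958605]), 'tool_rot': array([ 1.75476398e-01,  9.84483075e-01, -9.86929222e-04, -3.66482927e-04]), 'ft_force': array([-0.39467267, -0.23379603,  0.60307543]), 'moment': array([ 0.00207476, -0.00420744,  0.04414555]), 'grip_force': 0.0, 'grip_width': 0.08694575349760368}
scene 446.25334340709867 321.02069671540613 239.2417619417846 [[-0.89826345  0.43940714 -0.00664466]
 [ 0.35234403  0.71108268 -0.60845305]
 [-0.26263371 -0.54889234 -0.79356206]] [ 0.51962667 -0.12853079  0.88311916]
top 434.5964015040742 317.0479725164529 242.87767976304767 [[ 0.02425145 -0.99968815 -0.00595624]
 [-0.99592398 -0.02364152 -0.08704312]
 [ 0.08687516  0.00804288 -0.99618674]] [0.00443179 0.57492418 0.71583712]
```

View pics/scene0.png

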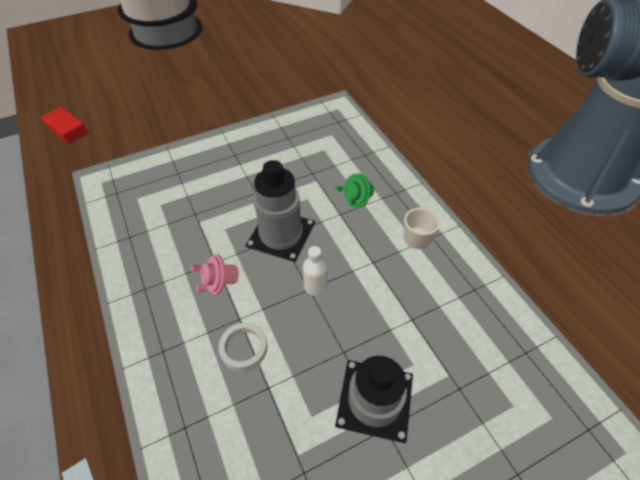

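View pics/top0.png

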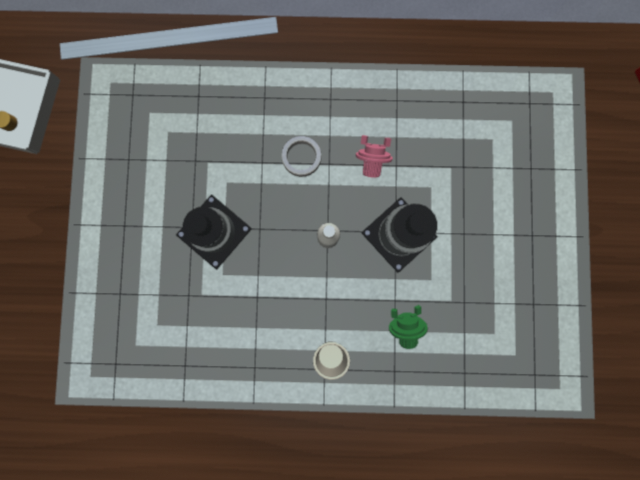

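The taller canister is at top (415,222) and scene (272,170). The short one is at top (205,228), with the glue between them at (329,234), the tape at (301,156) and the pot at (331,360). The look-alikes are pink at (374,155) and green at (408,325). I'll measure the cap from depth.

```bash
python3 - <<'E'
import numpy as np,cv2
for n,(u0,u1,v0,v1) in(("top",(370,460,185,285)),("scene",(240,320,150,265))):
    c=np.load(n+"0.npz");v,u=np.mgrid[v0:v1,u0:u1];z=c["range_z"][v0:v1,u0:u1]
    P=np.stack([(u-c["cx"])/c["fx"]*z,(v-c["cy"])/c["fy"]*z,z],-1)[z>0]
    W=(P-c["t"])@c["R"]
    for lo,hi in((.155,.175),(.125,.142)):
        k=W[(W[:,2]>lo)&(W[:,2]<hi)]
        if len(k)>5: print(n,lo,len(k),np.median(k,0),(np.percentile(k,2,0)+np.percentile(k,98,0))/2,np.ptp(k,axis=0),cv2.minEnclosingCircle(k[:,:2].astype(np.float32)))
    print(np.histogram(W[:,2],bins=np.arange(-.01,.2,.01)))
E
```

```text
top 0.155 410 [ 0.59503541 -0.12488986  0.16416006] [ 0.59517436 -0.12515519  0.16168635] [0.03111105 0.03110625 0.01226343] ((0.5958391427993774, -0.1258171945810318), 0.016210082918405533)
top 0.125 1061 [ 0.59113337 -0.1201992   0.13434708] [ 0.59525862 -0.12529109  0.13384272] [0.06327177 0.0633651  0.01674263] ((0.5958753824234009, -0.12557606399059296), 0.03218898922204971)
(array([2630, 3998,   49,   48,   37,   41,   44,   42,   40,   18,  354,
         57,   49,   53, 1030,   38,   37,  392,    0,    0]), array([-0.01,  0.  ,  0.01,  0.02,  0.03,  0.04,  0.05,  0.06,  0.07,
        0.08,  0.09,  0.1 ,  0.11,  0.12,  0.13,  0.14,  0.15,  0.16,
        0.17,  0.18,  0.19]))
scene 0.155 326 [ 0.59724079 -0.12198251  0.16399077] [ 0.59655686 -0.12534382  0.16055443] [0.03097083 0.0328835  0.01174855] ((0.5956833958625793, -0.12583915889263153), 0.01660769246518612)
scene 0.125 787 [ 0.60272068 -0.11273262  0.13425596] [ 0.59667752 -0.12128852  0.13306582] [0.06349061 0.06119439 0.01674091] ((0.5955971479415894, -0.12585212290287018), 0.032926395535469055)
(array([2000, 3605,  144,  151,  153,  154,  163,  177,  223,  182,  526,
        179,  167,  191,  674,   92,  105,  270,    0,    0]), array([-0.01,  0.  ,  0.01,  0.02,  0.03,  0.04,  0.05,  0.06,  0.07,
        0.08,  0.09,  0.1 ,  0.11,  0.12,  0.13,  0.14,  0.15,  0.16,
        0.17,  0.18,  0.19]))
```

Request:
send_rows:
  increments: [0, 0, -0.06, 1.8, -3.4, 0, 1, 0, 0, -0.06, 1.8, -3.4, 0, 1, 0, 0, -0.06, 1.8, -3.4, 0, 1, 0, 0, -0.06, 1.8, -3.4, 0, 1, 0, 0, -0.06, 1.8, -3.4, 0, 1, 0, 0, -0.06, 1.8, -3.4, 0, 1, 0, 0, -0.06, 1.8, -3.4, 0, 1, 0, 0, -0.06, 1.8, -3.4, 0, 1, 0, 0, -0.06, 1.8, -3.4, 0, 1, 0, 0, -0.06, 1.8, -3.4, 0, 1, 0, 0, -0.06, 1.8, -3.4, 0, 1, 0, 0, -0.06, 1.8, -3.4, 0, 1, 0, 0, -0.06, 1.8, -3.4, 0, 1, 0, 0, -0.06, 1.8, -3.4, 0, 1, 0, 0, -0.06, 1.8, -3.4, 0, 1, 0, 0, -0.06, 1.8, -3.4, 0, 1, 0, 0, -0.06, 1.8, -3.4, 0, 1, 0, 0, -0.06, 1.8, -3.4, 0, 1, 0, 0, -0.06, 1.8, -3.4, 0, 1, 0, 0, 0, 0, 0, 0, 1]
  newtons: 20

```text
time: 1.77
position: [0.5623, -0.0664, 0.2306]
tool_rot: [0.682, 0.732, 0.0, 0.004]
ft_force: [0.9, 0.3, -0.3]
grip_width: 0.087
grip_force: 0.0
```

Request:
send_rows:
  increments: [0, 0, 0, 1.67, -2.97, 0, 1, 0, 0, 0, 1.67, -2.97, 0, 1, 0, 0, 0, 0, 0, -1.5, 1, 0, 0, 0, 0, 0, -1.5, 1, 0, 0, 0, 0, 0, -1.5, 1, 0, 0, 0, 0, 0, -1.5, 1, 0, 0, 0, 0, 0, -1, 1, 0, 0, 0, 0, 0, -1, 1, 0, 0, 0, 0, 0, 0, 1, 0, 0, 0, 0, 0, 0, 1]

```text
time: 2.6
position: [0.5911, -0.1187, 0.1502]
tool_rot: [0.679, 0.734, -0.0, -0.0]
ft_force: [0.1, 1.4, 0.2]
grip_width: 0.0868
grip_force: 0.0
```

```bash
python3 - <<'E'
from rig import robot
import cv2,numpy as np
o=robot.get_obs();print(o["position"],o["q"],o["tool_rot"],o["ft_force"])
a=robot.camera("scene")["image"][120:280,180:380];b=robot.camera("wrist")["image"]
cv2.imwrite("pics/g1.png",np.hstack([cv2.resize(a,(400,320)),cv2.resize(b,(400,320))])[:,:,::-1])
E
```

```text
[ 0.59110352 -0.11866986  0.15016155] [-3.83308108e-01  5.97573283e-01  1.56299894e+00  3.57624307e-05
  9.82062050e-01 -4.61543706e-01] [ 6.78919639e-01  7.34212403e-01 -1.71018928e-04 -4.92155389e-04] [0.11388639 1.35452751 0.20825524]
```

View pics/g1.png

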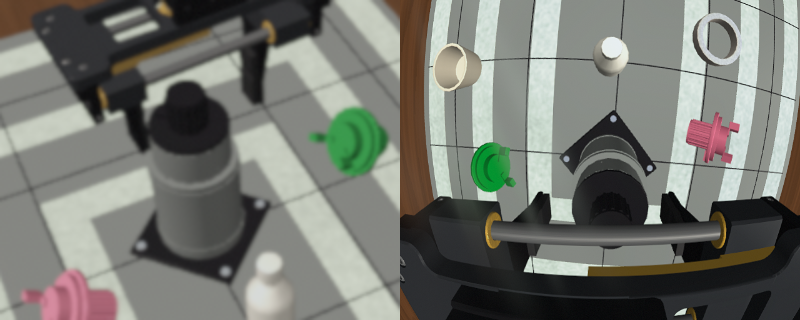

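The fingers straddle the knob (left half, 185,100) and clear the flange. The TCP is about 8 mm short in the horizontal, so I'll correct that and then close.

Request:
send_rows:
  increments: [0, 0, 0, 0.46, -0.71, 0, 1, 0, 0, 0, 0, 0, 0, 1, 0, 0, 0, 0, 0, 0, 1]

```text
time: 2.95
position: [0.5968, -0.1268, 0.1513]
tool_rot: [0.679, 0.734, 0.0, 0.001]
ft_force: [-0.1, -0.7, -0.2]
grip_width: 0.0873
grip_force: 0.0
```

Request:
send_rows:
  increments: [0, 0, 0, -0.1, 0.1, 0, 0.3, 0, 0, 0, 0, 0, 0, 0.3, 0, 0, 0, 0, 0, 0, 0.3, 0, 0, 0, 0, 0, 0, 0.3, 0, 0, 0, 0, 0, 0, 0.3, 0, 0, 0, 0, 0, 0, 0, 0, 0, 0, 0, 0, 0, 0, 0, 0, 0, 0, 0, 0, 0, 0, 0, 0, 0, 0, 0, 0]
  newtons: 20

```text
time: 3.7
position: [0.5949, -0.125, 0.1505]
tool_rot: [0.679, 0.734, -0.0, -0.0]
ft_force: [-0.3, 0.5, -0.4]
grip_width: 0.0349
grip_force: 0.0
```

```bash
python3 -c "
from rig import robot
o=robot.get_obs();print(o)"
```

```text
{'time': 3.7, 'q': array([-3.90730079e-01,  6.02550121e-01,  1.55040517e+00, -1.51961555e-05,
        9.88683816e-01, -4.68753023e-01]), 'joint_velocities': array([-0.00023561, -0.00027019, -0.00061573,  0.00057468, -0.00186997,
       -0.00091365]), 'joint_torque': array([ 4.77583948e-03, -4.42576683e+01, -1.46403748e+01,  4.31100733e-02,
        6.84399158e-02,  5.88696230e-05]), 'position': array([ 0.5949036 , -0.12500214,  0.15051409]), 'tool_rot': array([ 6.78987431e-01,  7.34149894e-01, -1.40373889e-05, -1.95639990e-05]), 'ft_force': array([-0.30705565,  0.50094032, -0.43078633]), 'moment': array([-0.15754417,  0.03601638,  0.01961143]), 'grip_force': 0.0, 'grip_width': 0.03485045341156956}
```

Request:
send_rows:
  increments: [0, 0, 0, 0, 0, 0, 0, 0, 0, 0, 0, 0, 0, 0, 0, 0, 0, 0, 0, 0, 0, 0, 0, 0, 0, 0, 0, 0, 0, 0, 0, 0, 0, 0, 0]

```text
time: 4.12
position: [0.5949, -0.125, 0.1505]
tool_rot: [0.679, 0.734, 0.0, 0.0]
ft_force: [0.0, -0.3, 1.0]
grip_width: 0.0296
grip_force: 20.0
```

```bash
cat >s.py <<'E'
from rig import robot
o=robot.get_obs();print(o["time"],o["position"].round(4),"q6",o["q"][5].round(4),"tq6",o["joint_torque"][5].round(4),o["ft_force"].round(2),o["moment"].round(3),o["grip_force"],o["grip_width"])
E
python3 s.py
```

```text
4.1167 [ 0.5949 -0.125   0.1505] q6 -0.4687 tq6 0.0 [ 0.03 -0.31  1.01] [-0.095 -0.05   0.032] 20.000093481503427 0.029627950433354353
```

Gripped at 20 N. I'll try about +17° first, gently.

Request:
send_rows:
  increments: [0, 0, 0.05, 0, 0, 0, 0, 0, 0, 0.05, 0, 0, 0, 0, 0, 0, 0.05, 0, 0, 0, 0, 0, 0, 0.05, 0, 0, 0, 0, 0, 0, 0.05, 0, 0, 0, 0, 0, 0, 0.05, 0, 0, 0, 0, 0, 0, 0, 0, 0, 0, 0]

```text
time: 4.7
position: [0.5949, -0.125, 0.1505]
tool_rot: [0.561, 0.828, -0.0, -0.0]
ft_force: [0.4, 0.9, -0.1]
grip_width: 0.0292
grip_force: 20.0
```

```bash
python3 s.py
```

```text
4.7 [ 0.5949 -0.125   0.1505] q6 -0.7695 tq6 -0.2864 [ 0.36  0.87 -0.1 ] [-0.041 -0.027  0.011] 19.99904892873019 0.029195038106236054
```

Joint 6 torque is at 0.29 N m, so this may be the stop. A little further will tell.

Request:
send_rows:
  increments: [0, 0, 0.05, 0, 0, 0, 0, 0, 0, 0.05, 0, 0, 0, 0, 0, 0, 0, 0, 0, 0, 0]

```text
time: 4.95
position: [0.5949, -0.125, 0.1505]
tool_rot: [0.52, 0.854, -0.0, -0.0]
ft_force: [0.4, -0.8, 0.5]
grip_width: 0.0299
grip_force: 20.0
```

```bash
python3 s.py; python3 - <<'E'
from rig import robot
import cv2,numpy as np
c=robot.camera("wrist")["image"]
cv2.imwrite("pics/w2.png",cv2.resize(c[200:400,380-140:400+200],(800,500))[:,:,::-1])
E
```

```text
4.95 [ 0.5949 -0.125   0.1505] q6 -0.8683 tq6 -0.2839 [ 0.38 -0.8   0.45] [-0.047 -0.036  0.015] 19.999054251238704 0.029895474246051677
```

View pics/w2.png

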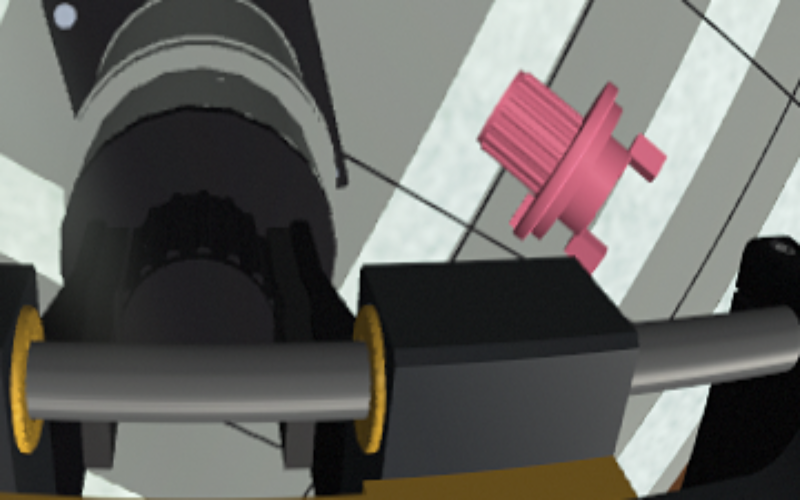

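The grip is good: the knob is at (200,260) between the pads. The torque is constant at 0.285 N m, which looks like slip at the stop. I'll compare with the other way.

Request:
send_rows:
  increments: [0, 0, -0.05, 0, 0, 0, 0, 0, 0, -0.05, 0, 0, 0, 0, 0, 0, -0.05, 0, 0, 0, 0, 0, 0, 0, 0, 0, 0, 0]

```text
time: 5.33
position: [0.5949, -0.1249, 0.1505]
tool_rot: [0.583, 0.812, -0.0, -0.0]
ft_force: [0.0, -0.2, -0.1]
grip_width: 0.0296
grip_force: 20.0
```

```bash
python3 s.py
```

```text
5.3333 [ 0.5949 -0.1249  0.1505] q6 -0.7161 tq6 0.2882 [ 0.02 -0.18 -0.13] [-0.107  0.037 -0.   ] 20.000848565250635 0.029641660166554874
```

Request:
send_rows:
  increments: [0, 0, -0.05, 0, 0, 0, 0, 0, 0, -0.05, 0, 0, 0, 0, 0, 0, -0.05, 0, 0, 0, 0, 0, 0, -0.05, 0, 0, 0, 0, 0, 0, -0.05, 0, 0, 0, 0, 0, 0, -0.05, 0, 0, 0, 0, 0, 0, -0.05, 0, 0, 0, 0, 0, 0, -0.05, 0, 0, 0, 0, 0, 0, 0, 0, 0, 0, 0]

```text
time: 6.08
position: [0.595, -0.125, 0.1506]
tool_rot: [0.732, 0.681, 0.0, 0.0]
ft_force: [-0.5, 0.1, -0.7]
grip_width: 0.0294
grip_force: 20.0
```

```bash
python3 s.py
```

```text
6.0833 [ 0.595  -0.125   0.1506] q6 -0.3179 tq6 0.2835 [-0.53  0.11 -0.69] [-0.042  0.011 -0.047] 20.000918777659535 0.029378000708034098
```

The torque is the same both ways, so it's either lock friction or pad slip. A firmer grip of 45 N, still turning this way, separates the two.

Request:
send_rows:
  increments: [0, 0, 0, 0, 0, 0, 0, 0, 0, 0, 0, 0, 0, 0, 0, 0, -0.05, 0, 0, 0, 0, 0, 0, -0.05, 0, 0, 0, 0, 0, 0, -0.05, 0, 0, 0, 0, 0, 0, 0, 0, 0, 0, 0]
  newtons: 45

```text
time: 6.58
position: [0.5955, -0.1256, 0.1509]
tool_rot: [0.781, 0.625, -0.0, 0.001]
ft_force: [0.8, -2.3, 0.2]
grip_width: 0.0293
grip_force: 45.0
```

```bash
python3 s.py
```

```text
6.5833 [ 0.5955 -0.1256  0.1509] q6 -0.1697 tq6 0.5926 [ 0.83 -2.34  0.22] [-0.356  0.036  0.307] 45.00810862518847 0.029251735905759958
```

Request:
send_rows:
  increments: [0, 0, -0.05, 0, 0, 0, 0, 0, 0, -0.05, 0, 0, 0, 0, 0, 0, -0.05, 0, 0, 0, 0, 0, 0, 0, 0, 0, 0, 0]

```text
time: 6.92
position: [0.5959, -0.125, 0.1512]
tool_rot: [0.825, 0.565, 0.001, 0.001]
ft_force: [1.4, 0.0, 2.5]
grip_width: 0.029
grip_force: 45.0
```

```bash
python3 s.py; python3 - <<'E'
from rig import robot
import cv2,numpy as np
a=robot.camera("wrist")["image"][200:350,240:440]
b=robot.camera("top")["image"][180:260,370:470]
s=robot.camera("scene")["image"][140:220,230:330]
f=lambda i:cv2.convertScaleAbs(cv2.resize(i,(400,300),interpolation=cv2.INTER_CUBIC),alpha=3)
cv2.imwrite("pics/w3.png",np.vstack([np.hstack([f(a),f(b)]),np.hstack([f(s),f(np.load("scene0.npz")["image"][140:220,230:330])])])[:,:,::-1])
E
```

```text
6.9167 [ 0.5959 -0.125   0.1512] q6 -0.0202 tq6 0.5523 [1.4  0.01 2.5 ] [-0.093 -0.121  0.354] 45.00583190470934 0.028964325613404257
```

View pics/w3.png

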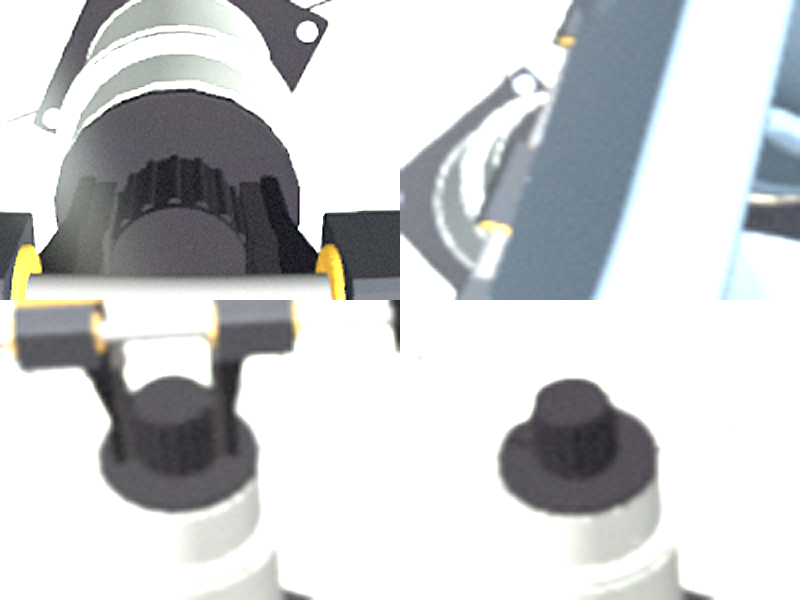

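The wrist moment explains this. It was about 0 on the way to +23°, so the 0.285 N m is joint 6's own friction. It is now about +0.35 N m past −17°, which is the hard stop. The unlocking direction is therefore +z, so I'll turn that way at 30 N.

Request:
send_rows:
  increments: [0, 0, 0.07, 0, 0, 0, 0, 0, 0, 0.07, 0, 0, 0, 0, 0, 0, 0.07, 0, 0, 0, 0, 0, 0, 0.07, 0, 0, 0, 0, 0, 0, 0.07, 0, 0, 0, 0, 0, 0, 0.07, 0, 0, 0, 0, 0, 0, 0.07, 0, 0, 0, 0, 0, 0, 0.07, 0, 0, 0, 0, 0, 0, 0.07, 0, 0, 0, 0, 0, 0, 0.07, 0, 0, 0, 0, 0, 0, 0.07, 0, 0, 0, 0, 0, 0, 0.07, 0, 0, 0, 0, 0, 0, 0, 0, 0, 0, 0]
  newtons: 30

```text
time: 8.15
position: [0.5946, -0.1249, 0.1506]
tool_rot: [0.523, 0.852, 0.0, -0.0]
ft_force: [0.1, 0.8, 3.5]
grip_width: 0.0291
grip_force: 30.0
```

```bash
python3 s.py
```

```text
8.15 [ 0.5946 -0.1249  0.1506] q6 -0.8604 tq6 -0.3913 [0.15 0.8  3.47] [ 0.017 -0.049 -0.002] 29.99747507739812 0.029085342524681368
```

Request:
send_rows:
  increments: [0, 0, 0.06, 0, 0, 0, 0, 0, 0, 0.06, 0, 0, 0, 0, 0, 0, 0.06, 0, 0, 0, 0, 0, 0, 0.06, 0, 0, 0, 0, 0, 0, 0.06, 0, 0, 0, 0, 0, 0, 0, 0, 0, 0, 0]

```text
time: 8.65
position: [0.5946, -0.1249, 0.1506]
tool_rot: [0.391, 0.92, 0.0, -0.0]
ft_force: [0.1, -0.8, 2.6]
grip_width: 0.0293
grip_force: 30.0
```

```bash
python3 s.py
```

```text
8.65 [ 0.5946 -0.1249  0.1506] q6 -1.1584 tq6 -0.3307 [ 0.09 -0.78  2.55] [0.048 0.015 0.039] 29.997669802978635 0.029258846038926974
```

It still turns freely. I'll go a little further, towards the far stop.

Request:
send_rows:
  increments: [0, 0, 0.05, 0, 0, 0, 0, 0, 0, 0.05, 0, 0, 0, 0, 0, 0, 0.05, 0, 0, 0, 0, 0, 0, 0, 0, 0, 0, 0]

```text
time: 8.98
position: [0.5946, -0.1256, 0.1507]
tool_rot: [0.321, 0.947, -0.001, -0.0]
ft_force: [-0.0, -1.7, 3.3]
grip_width: 0.029
grip_force: 30.0
```

```bash
python3 s.py
```

```text
8.9833 [ 0.5946 -0.1256  0.1507] q6 -1.3071 tq6 -0.2804 [-0.04 -1.66  3.35] [-0.275  0.1    0.021] 29.998417259193957 0.029013970892548598
```

Request:
send_rows:
  increments: [0, 0, 0, 0, 0, 0.15, 0, 0, 0, 0, 0, 0, 0.15, 0, 0, 0, 0, 0, 0, 0.1, 0, 0, 0, 0, 0, 0, 0, 0]

```text
time: 9.32
position: [0.5946, -0.1252, 0.1544]
tool_rot: [0.321, 0.947, -0.0, -0.0]
ft_force: [0.4, -1.4, -1.1]
grip_width: 0.0291
grip_force: 30.0
```

```bash
python3 s.py
```

```text
9.3167 [ 0.5946 -0.1252  0.1544] q6 -1.3078 tq6 -0.0315 [ 0.36 -1.37 -1.08] [-0.446  0.041 -0.071] 30.00335779041052 0.029132854864576525
```

It rose 3.7 mm with only about 1 N, so the lock is open. Lifting to 80 mm.

Request:
send_rows:
  increments: [0, 0, 0, 0, 0, 0.5, 0, 0, 0, 0, 0, 0, 0.6, 0, 0, 0, 0, 0, 0, 0.7, 0, 0, 0, 0, 0, 0, 0.7, 0, 0, 0, 0, 0, 0, 0.7, 0, 0, 0, 0, 0, 0, 0.7, 0, 0, 0, 0, 0, 0, 0.7, 0, 0, 0, 0, 0, 0, 0.7, 0, 0, 0, 0, 0, 0, 0.7, 0, 0, 0, 0, 0, 0, 0.7, 0, 0, 0, 0, 0, 0, 0.5, 0, 0, 0, 0, 0, 0, 0.4, 0, 0, 0, 0, 0, 0, 0, 0, 0, 0, 0, 0, 0, 0, 0, 0, 0, 0, 0, 0, 0, 0, 0]

```text
validation failed for argument at $.in...
```

```bash
python3 s.py; python3 - <<'E'
from rig import robot
import cv2
c=robot.camera("scene")["image"]
cv2.imwrite("pics/l4.png",cv2.resize(c[60:300,150:470],(800,600))[:,:,::-1])
E
```

```text
9.3167 [ 0.5946 -0.1252  0.1544] q6 -1.3078 tq6 -0.0315 [ 0.36 -1.37 -1.08] [-0.446  0.041 -0.071] 30.00335779041052 0.029132854864576525
```

View pics/l4.png

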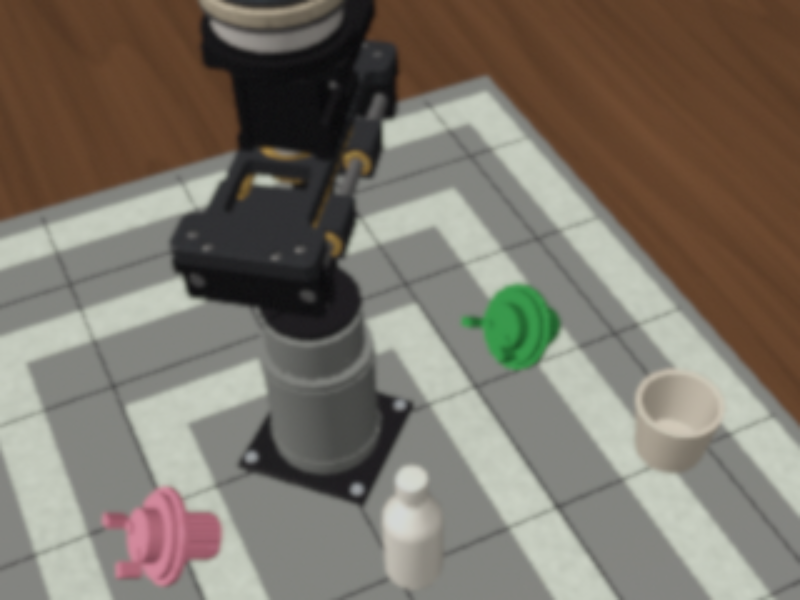

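The move was refused because I miscounted the numbers, so the arm hasn't moved. The picture shows the gripper still on the cap at (310,300). Sending it again.

Request:
send_rows:
  increments: [0, 0, 0, 0, 0, 0.6, 0, 0, 0, 0, 0, 0, 0.7, 0, 0, 0, 0, 0, 0, 0.7, 0, 0, 0, 0, 0, 0, 0.7, 0, 0, 0, 0, 0, 0, 0.7, 0, 0, 0, 0, 0, 0, 0.7, 0, 0, 0, 0, 0, 0, 0.7, 0, 0, 0, 0, 0, 0, 0.7, 0, 0, 0, 0, 0, 0, 0.7, 0, 0, 0, 0, 0, 0, 0.7, 0, 0, 0, 0, 0, 0, 0.7, 0, 0, 0, 0, 0, 0, 0, 0, 0, 0, 0, 0, 0, 0, 0, 0]

```text
validation failed for argument at $.in...
```

```bash
python3 s.py; python3 - <<'E'
from rig import robot
import cv2
c=robot.camera("scene")["image"]
cv2.imwrite("pics/l5.png",cv2.resize(c[60:300,150:470],(800,600))[:,:,::-1])
E
```

```text
9.3667 [ 0.5946 -0.1252  0.1544] q6 -1.308 tq6 -0.0356 [-1.01 -1.43 -0.7 ] [-0.542  0.069 -0.067] 30.003919517621398 0.02906029789551635
```

View pics/l5.png

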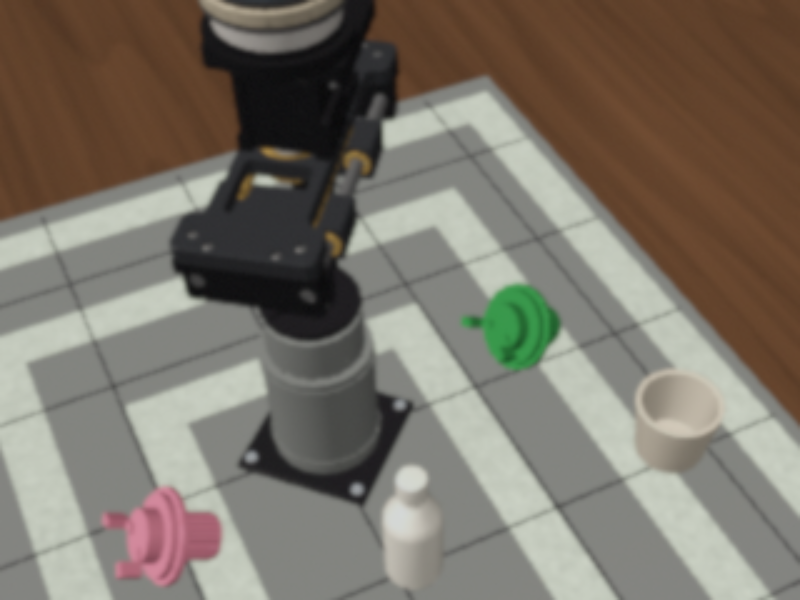

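Miscounted again and nothing moved, so the picture is unchanged. I'll use a shorter list this time.

Request:
send_rows:
  increments: [0, 0, 0, 0, 0, 0.7, 0, 0, 0, 0, 0, 0, 0.7, 0, 0, 0, 0, 0, 0, 0.7, 0, 0, 0, 0, 0, 0, 0.7, 0, 0, 0, 0, 0, 0, 0.7, 0, 0, 0, 0, 0, 0, 0.7, 0]

```text
time: 9.92
position: [0.595, -0.1247, 0.1977]
tool_rot: [0.321, 0.947, 0.0, 0.0]
ft_force: [1.0, 0.5, -0.5]
grip_width: 0.0293
grip_force: 30.0
```

Request:
send_rows:
  increments: [0, 0, 0, 0, 0, 0.7, 0, 0, 0, 0, 0, 0, 0.7, 0, 0, 0, 0, 0, 0, 0.7, 0, 0, 0, 0, 0, 0, 0.7, 0, 0, 0, 0, 0, 0, 0.6, 0, 0, 0, 0, 0, 0, 0, 0, 0, 0, 0, 0, 0, 0, 0, 0, 0, 0, 0, 0, 0, 0]

```text
time: 10.58
position: [0.5947, -0.1249, 0.2303]
tool_rot: [0.321, 0.947, 0.0, -0.0]
ft_force: [-0.9, 0.2, -0.3]
grip_width: 0.0292
grip_force: 30.0
```

```bash
python3 s.py; python3 - <<'E'
from rig import robot
import cv2
c=robot.camera("scene")["image"]
cv2.imwrite("pics/l6.png",cv2.resize(c[60:300,150:470],(800,600))[:,:,::-1])
E
```

```text
10.5833 [ 0.5947 -0.1249  0.2303] q6 -1.3087 tq6 -0.0001 [-0.92  0.2  -0.33] [0.007 0.005 0.008] 29.99958448112011 0.029166818617558946
```

View pics/l6.png

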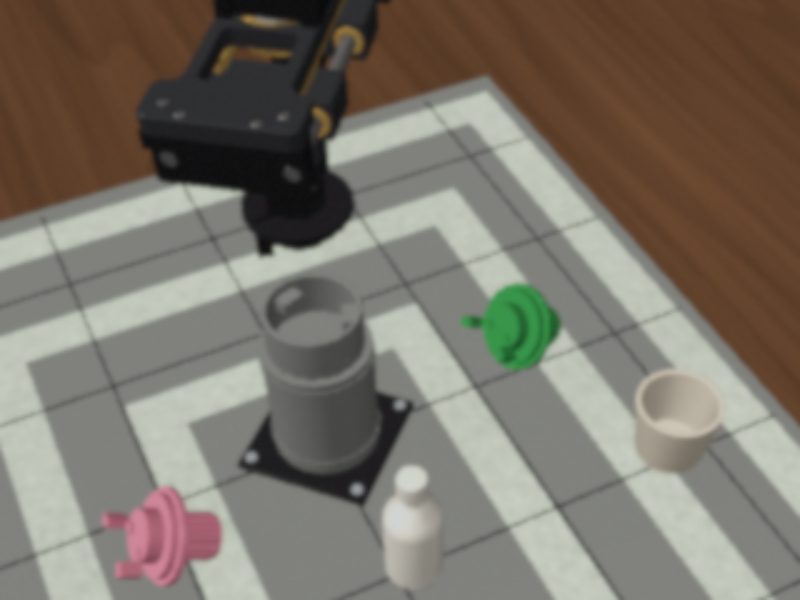

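The cap hangs level in the fingers at (298,205), directly above the open mouth at (315,300), and the bystanders haven't moved. Handing in.

```bash
python3 -c "
from rig import robot
print(robot.hand_in())"
```

```text
the job is handed in; nothing more can be done
None
```

The cap came off the taller canister by turning it counter-clockwise seen from above; it was handed in at 10.6 s, held level and still about 80 mm over the open mouth, with the glue, tape and pot not touched (the judge returned no verdict).

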